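# Seat the tile and lift the carrier level

### The job

One of the two clay tiles on the wooden carrier has slipped out of place: with the carrier still parked on its base, push that tile snug and square against both its end stop and the middle rib, as the other tile already is, so that the load balances. Then take the carrier by its top rail, lift it about 10 cm clear of its base and hold it there level and still for a few seconds; finish while still holding it in the air, with both tiles in place and the jar, beaker and bowl left alone.

Things in the scene. Friction and masses are not known exactly. Their poses are not given: they have to be found in the camera images.
- carrier: Loose plywood two-bay tile carrier, 0.2 kg, level at the start, any yaw. Origin: centre of the underside, z up. Floor board 180 (x) x 164 (y) x 9 mm. A rib along x parts the bays: 15 mm thick, y = -7.5 to 7.5, 180 mm long, top at z = 25 mm. Two posts at x = -68 and 68 mm bear the top rail above it. On its base it can slide some 4 mm each way between cleats.
- rail_mid (a point): Middle of the carrier's top rail, where to grip: 48 mm above the carrier's origin, over the centre of mass when both tiles are in place. The rail is 156 mm long along the carrier's x, 15 mm thick in y and 16 mm high (z = 40 to 56 mm; free below, down to the rib at 25 mm). Axes as the carrier's. A moderate grip of 30 to 60 N holds it steadiest.
- corner (a point): Inner corner of the +y bay at floor height, at carrier x = 30, y = 7.5, z = 9 mm. The end stop's face looks to the carrier's -x at x = 30 mm (stop 12 mm thick, y = 7.5 to 65 mm, 16 mm high above the floor); the rib's face looks to +y. The bay's other two sides are open. The -y bay is the same turned half round. Axes as the carrier's.
- home (a point): Where the slipped tile's origin lies when it touches both stop and rib: carrier x = 0, y = 37.5, z = 9 mm (on the floor board). The tile's sides are then parallel to the carrier's.
- loose_tile: The slipped clay tile: 60 x 60 mm, 12 mm thick, 0.08 kg, low relief on top. Origin: centre of its underside, z up. It lies flat on the floor of the carrier's +y bay, turned up to 6 degrees, 20 to 42 mm short of the end stop and some 4 to 12 mm off the rib. It slides easily.
- set_tile: The other tile, 60 x 60 x 12 mm, 0.08 kg, already in place in the carrier's -y bay: its origin (centre of the underside) at x = 0, y = -37.5, z = 9 mm in the carrier's frame. It must stay there.
- dock: Fixed parking base under the carrier: wooden board 212 (x) x 196 (y) mm, 8 mm thick, with four low cleats along its edges (top at 15 mm, lower than the top of the carrier's floor board at 17 mm). Origin: centre of its underside, on the table; the carrier's underside rests 8 mm above it. Same yaw as the carrier at the start.
- jar: Bystander: lidded glaze jar, 68 mm diameter, 85 mm tall; origin at the centre of its underside.
- beaker: Bystander: clay beaker, 72 mm diameter, 80 mm tall; origin at the centre of its underside.
- bowl: Bystander: white bowl, 110 mm diameter, 50 mm tall; origin at the centre of its underside.

How it is judged:
By the outcome, as a careful person would: the job done as asked, in the order asked, and still so for the second after the job is handed in, while the arm keeps its last pose, push and grip.
It also fails if it takes over 64 s, if anything falls off the work surface, if the arm or the gripper's body presses on something with over 40 N, if the wrist force passes 120 N, or if a joint passes its speed limit or range.

### The arm

A 6-joint arm with a two-finger parallel gripper is mounted at the origin on the work surface. World frame = base frame: x ahead of the robot, y to its left, z up, the work surface at z = 0. Lengths are in m, angles in rad, forces in N, time in s.
With the tool pointing down it reaches from about 0.35 to 0.975 m from the base axis. Payload 17.4 kg.
Tool frame: the origin (TCP) lies at the very end of the fingers, on their centre line; the grasp point (between the pads) lies 19 mm behind it; z points along the fingers, y is the line along which they close (so a half turn about z gives the same grasp; the last joint's range is limited). The gripper opens to 85 mm and grips with 20 to 120 N. Pads are 22 mm wide; open, the fingers measure 114 mm over their backs; the gripper's body (76 mm by 85 mm) begins 54 mm behind the grasp point. The pads swing forward as they close: fully open they stand 13 mm farther back than shut.
Start: joints at [-1.274, 0.116, 1.442, -0, 1.584, -0.038], TCP at [0.222, -0.638, 0.231] pointing down, gripper open.
Joint ranges: [-2.83, 2.83], [-0.83, 2.19], [0.07, 2.5], [-1.14, 4.28], [0.01, 3], [-2.97, 2.97]. Speed limits (rad/s): [1.89, 1.89, 2.22, 3.14, 3.14, 3.14].

### API

Orientations are given as a rotation vector (axis times angle).
In Python, from plant import robot gives the robot as it stands.
- The arm moves only by the shell command python3 -m handwheel 'ROWS' [FORCE]. ROWS is JSON, a list of rows, each a list of 7 numbers: the turn, a rotation vector about the tool's x, y, z in rad, then the shift along the tool's x, y, z in mm, then the finger opening in mm, from 0 to 85.4. In form: [[ax, ay, az, dx, dy, dz, grip], ...]. A call has exactly 8 rows; each row is the pose to reach, as a shift and turn from the pose commanded when the call began, along the tool's axes at that moment; what a row does not reach only later rows make up. A row lasts 1/8 s, in which the tool goes at most 62.5 mm and 10.7 degrees, less where a joint would pass 70% of its speed; a pose out of reach is approached as far as the arm can. A call with a gripper value outside its range is refused whole. The fingers move at their own pace and stop on an object; FORCE is the grip in N (left out, the last holds). Time passes only in rows, so rows that repeat a pose let the fingers close, or fill a call up. It gives the time, the measured TCP pose, the force, the opening and the grip force at its end, in the units of the state.
- robot.observe(): the state, without advancing time (a new reading comes with each control period).
- robot.get_image(name): name is "side" or "top"; returns a dict with "img" (480x640x3 uint8, red, green, blue), "intrinsics" (3x3 intrinsics, pixels), "R" (3x3) and "t" (3): a world point X has camera coordinates R X + t. Camera axes: x right, y down, z forward; pixel columns grow to the right and rows downward; lengths in m; the calibration is good to about 2 mm. A picture is of the moment at which its call begins. There is no depth.
- robot.finish_job(): hands the job in; it is judged then, once.
Trained networks look in a picture, given as the dict that the camera call returned (one of the last four; its "shot" number tells which), for a name from the list of things; names that differ only in an ending like _2 or _b are one class to them, and where a whole thing is asked for, a point or a joint stands for the part that bears it (a point fixed in the world has none). Each returns a list of dicts, best first, with "conf" (0 to 1); they miss things now and then, are a little off and sometimes report something else, mostly with a low value. They report only what shows in the picture. A call takes as long as a camera call.
- robot.look_for(label, picture): "box" ([left, top, right, bottom] in pixels, round what is visible of it).
The state is a dict: "time": time; "q": joint angles; "joint_vel": joint speeds; "joint_torque": joint torques, N m; "tcp_pos": TCP position; "eef_rot": TCP orientation; "wrist_force": force on the tool from outside, world axes, zero at the start; "torque": the same for the moment, N m; "grip_width": opening from 0.0 (shut) to 1.0 (fully open); "grip_force": force on a finger pad.
Only numpy, scipy, OpenCV 4.12 (cv2) and the standard library are available. Lean on these libraries where they do the work, as an engineer would, in place of code of your own. Each camera call takes 0.05 s, during which the arm holds its last target. There are 200 camera calls.

## Working session

There is one attempt and no reset: what is moved stays moved. The work goes in short steps, Python scripts to look and compute and a shell command to move; the robot and the scene stay as the last step left them, time stands still between calls to the robot, and variables do not carry over. Pictures are saved under pics/ and viewed, at most 13 in all, crops included, and the job is handed in when it is done.

```bash
mkdir -p pics; ls
cat > look.py <<'E'
from plant import robot
import cv2,numpy as np,pickle,sys
tag=sys.argv[1]
for n in ("top","side"):
    p=robot.get_image(n)
    cv2.imwrite(f"pics/{tag}_{n}.png",p["img"][:,:,::-1])
    pickle.dump(p,open(f"{tag}_{n}.pkl","wb"))
    for l in sys.argv[2:]:
        print(n,l,[(np.round(d["box"]).tolist(),round(d["conf"],2)) for d in robot.look_for(l,p)[:2]])
s=robot.observe();print(s["time"],s["tcp_pos"],s["eef_rot"],s["wrist_force"])
E
python3 look.py a carrier loose_tile set_tile dock jar beaker bowl
```

```text
pics
top carrier [([225.0, 173.0, 334.0, 286.0], 0.8)]
top loose_tile [([254.0, 236.0, 296.0, 274.0], 0.76)]
top set_tile [([273.0, 197.0, 310.0, 236.0], 0.95)]
top dock [([214.0, 164.0, 348.0, 293.0], 0.94)]
top jar [([150.0, 196.0, 190.0, 229.0], 0.72)]
top beaker [([125.0, 271.0, 168.0, 305.0], 0.96)]
top bowl [([490.0, 233.0, 542.0, 285.0], 0.79)]
side carrier [([238.0, 247.0, 355.0, 329.0], 0.91)]
side loose_tile [([305.0, 266.0, 341.0, 300.0], 0.67)]
side set_tile [([268.0, 257.0, 292.0, 273.0], 0.73)]
side dock [([230.0, 245.0, 362.0, 334.0], 0.77)]
side jar [([249.0, 335.0, 289.0, 391.0], 0.84)]
side beaker [([340.0, 346.0, 382.0, 410.0], 0.72)]
side bowl [([241.0, 247.0, 354.0, 324.0], 0.68), ([268.0, 257.0, 293.0, 276.0], 0.67)]
0.8 [ 0.22177134 -0.63752998  0.23132067] [ 3.09767125e+00  5.23483172e-01 -5.02340945e-05] [ 0.04922565 -0.2373157   0.46521952]
```

Run:
```python
import cv2
a=cv2.imread("pics/a_top.png")[150:310,200:360]
b=cv2.imread("pics/a_side.png")[235:345,220:370]
cv2.imwrite("pics/a_tc.png",cv2.resize(a,None,fx=3.7,fy=3.7,interpolation=2))
cv2.imwrite("pics/a_sc.png",cv2.resize(b,None,fx=5,fy=5,interpolation=2))
```

```text
(no output)
```

View pics/a_tc.png

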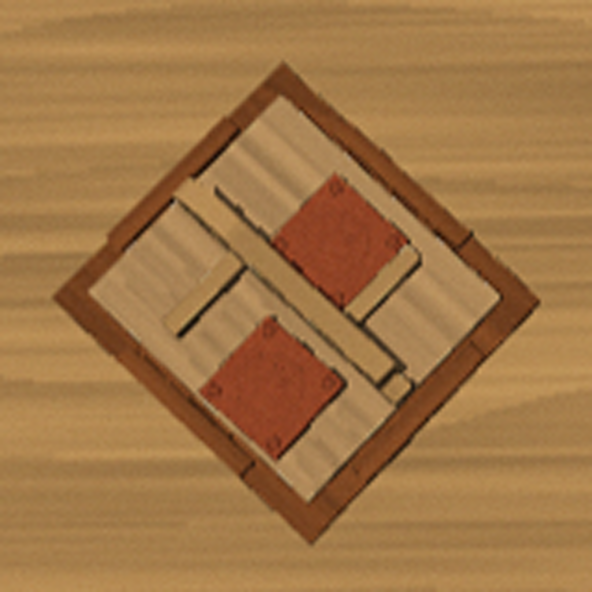

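View pics/a_sc.png

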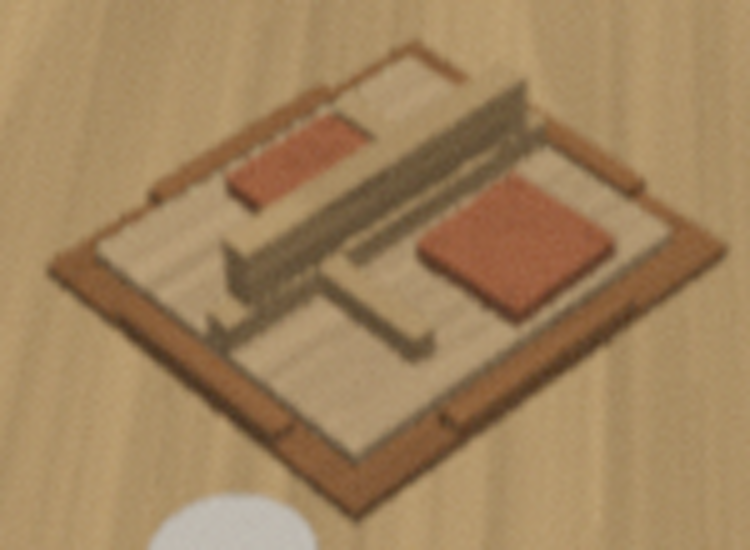

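View pics/a_top.png

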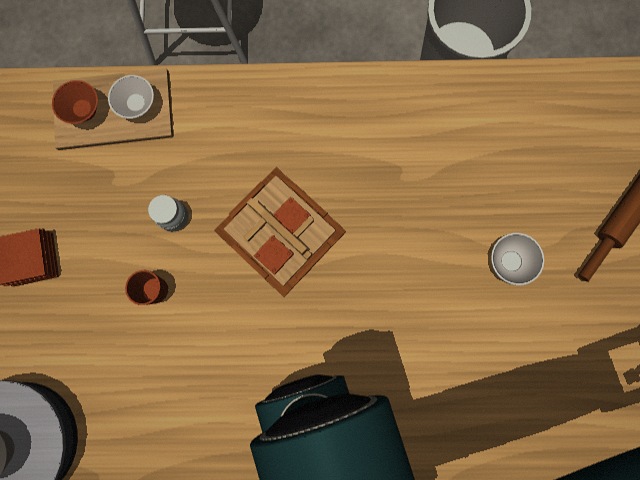

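The top view shows the carrier (floor corners in crop at about (90,292), (283,95), (500,297) and (312,500)). The loose tile is in the lower-left (+y) bay, and the stop is up-left of it, so carrier +x points up-left. The set tile sits at about (292,215) in the full picture. The jar and beaker are well to the left and the bowl to the right.

```bash
cat > geo.py <<'E'
import numpy as np,cv2,pickle
def back(p,uv,z):
    uv=np.atleast_2d(np.float64(uv)); d=np.c_[uv,np.ones(len(uv))]@np.linalg.inv(p["intrinsics"]).T@p["R"]
    c=-p["R"].T@p["t"]; return c+d*((z-c[2])/d[:,2])[:,None]
def proj(p,X):
    x=(np.atleast_2d(X)@p["R"].T+p["t"])@p["intrinsics"].T; return x[:,:2]/x[:,2:]
def tiles(p,roi,z=.029):
    """red blobs inside roi -> (area mm2, centre mm, size, angle) on plane z"""
    l,t,r,b=roi; im=p["img"][t:b,l:r].astype(int)
    m=((im[...,0]>1.9*im[...,1])&(im[...,0]>110)).astype(np.uint8)
    m=cv2.morphologyEx(m,cv2.MORPH_OPEN,np.ones((3,3)))
    out=[]
    for c in cv2.findContours(m,0,1)[0]:
        if cv2.contourArea(c)<100: continue
        w=back(p,c[:,0]+[l,t],z)[:,:2]*1000
        (x,y),s,a=cv2.minAreaRect(np.float32(w)); out.append((round(x,1),round(y,1),np.round(s,1),round(a,1)))
    return out
E
python3 - <<'E'
from geo import *
p=pickle.load(open("a_top.pkl","rb"));s=pickle.load(open("a_side.pkl","rb"))
for q in(p,s): print("cam",-q["R"].T@q["t"])
c=back(p,np.array([[90,292],[283,95],[500,297],[312,500]])/3.7+[200,150],.017)[:,:2]*1000
print(c.round(1),c.mean(0),np.linalg.norm(np.roll(c,-1,0)-c,axis=1),np.degrees([np.arctan2(*(c[0]-c[3])[::-1]),np.arctan2(*(c[1]-c[2])[::-1])]))
c=back(s,np.array([[100,245],[415,55],[672,235],[355,462]])/5+[220,235],.017)[:,:2]*1000
print("side",c.round(1),c.mean(0))
d=back(p,np.array([[53,297],[283,62],[540,300],[312,545]])/3.7+[200,150],.008)[:,:2]*1000
print("dock",d.mean(0))
print(tiles(p,(225,170,335,290)));print(tiles(s,(230,240,365,335)))
for n,uv in(("jar",(163,210)),("beak",(143,288)),("bowl",(517,258))): print(n,back(p,uv,.08))
E
```

```text
cam [ 3.37924710e-01 -3.44226059e-04  1.20877948e+00]
cam [0.46381576 1.01449722 0.85615889]
[[557.5 238.4]
 [674.3 125.8]
 [550.7  -0.9]
 [434.1 108.7]] [554.14471394 118.01139857] [162.28615423 176.9749718  159.99822258 178.96570208] [46.44177141 45.70163999]
side [[675.  125.4]
 [549.3  -2.5]
 [434.4 114.6]
 [558.5 245.6]] [554.29521316 120.78833986]
dock [553.19829463 118.50739525]
[(499.4, 131.9, array([58.1, 58.3]), 47.6), (584.1, 92.6, array([58.5, 53.8]), 45.2)]
[]
jar [[0.58753714 0.3531992  0.08      ]]
beak [[0.42745518 0.38813418 0.08      ]]
bowl [[ 0.47685005 -0.3662303   0.08      ]]
```

```bash
python3 -m handwheel '[[0,0,-0.06,30,-39,0,0],[0,0,-0.12,65,-85,0,0],[0,0,-0.18,101,-131,0,0],[0,0,-0.24,137,-178,0,0],[0,0,-0.3,173,-225,0,0],[0,0,-0.36,209,-272,0,0],[0,0,-0.42,245,-318,0,0],[0,0,-0.468,270,-350,0,0]]' 45
python3 - <<'E'
from plant import robot
from scipy.spatial.transform import Rotation as R
import numpy as np
s=robot.observe();M=R.from_rotvec(s["eef_rot"]).as_matrix()
print(M.round(3),np.degrees(np.arctan2(M[1,0],M[0,0])),M.T@(np.array([.465,.0935,.1])-s["tcp_pos"])*1000)
E
```

```text
time: 1.8
tcp_pos: [0.3621, -0.2162, 0.2317]
eef_rot: [2.889, 1.231, 0.001]
wrist_force: [1.3, -0.4, 0.3]
grip_width: -0.005
grip_force: 0.0
[[ 0.693  0.721  0.001]
 [ 0.721 -0.693 -0.   ]
 [ 0.     0.001 -1.   ]] 46.149070969179526 [ 294.57233503 -140.49198267  131.61534089]
```

```bash
python3 -m handwheel '[[0,0,0,40,-20,0,0],[0,0,0,95,-45,0,0],[0,0,0,150,-71,0,0],[0,0,0,205,-98,20,0],[0,0,0,250,-119,60,0],[0,0,0,280,-133,100,0],[0,0,0,294,-140,125,0],[0,0,0,294,-140,131,0]]'
python3 look.py b loose_tile set_tile
python3 - <<'E'
from geo import *
from plant import robot
for n in("top","side"):
    p=pickle.load(open(f"b_{n}.pkl","rb"));print(proj(p,robot.observe()["tcp_pos"]),tiles(p,(225,170,365,335)))
t=cv2.imread("pics/b_top.png")[150:310,200:360];s=cv2.imread("pics/b_side.png")[205:345,220:370]
cv2.imwrite("pics/b_c.png",np.hstack([cv2.resize(x,(400,400),interpolation=2) for x in(t,s)]))
E
```

```text
time: 2.8
tcp_pos: [0.4647, 0.0911, 0.0988]
eef_rot: [-2.89, -1.23, 0.004]
wrist_force: [-0.6, 0.4, 0.6]
grip_width: -0.001
grip_force: 0.0
top loose_tile [([239.0, 177.0, 335.0, 284.0], 0.25)]
top set_tile []
side loose_tile [([302.0, 269.0, 341.0, 303.0], 0.62)]
side set_tile [([266.0, 257.0, 291.0, 275.0], 0.69)]
3.1 [0.46579392 0.08991468 0.10160359] [2.89200899e+00 1.22578092e+00 2.88857582e-03] [ 0.95353168 -0.81418013  0.49056337]
[[289.89430095 265.64081034]] []
[[339.80366413 243.21448138]] []
```

View pics/b_c.png

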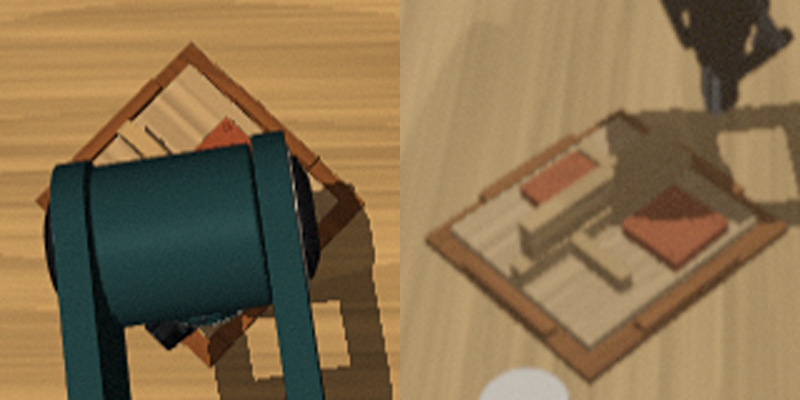

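```bash
python3 -m handwheel '[[0,0,0,0,0,20,0],[0,0,0,0,0,40,0],[0,0,0,0,0,58,0],[0,0,0,0,0,70,0],[0,0,0,0,0,76,0],[0,0,0,0,0,79,0],[0,0,0,0,0,79,0],[0,0,0,0,0,79,0]]'
python3 -m handwheel '[[0,0,0,3,0,0,0],[0,0,0,7,0,0,0],[0,0,0,12,0,0,0],[0,0,0,17,0,0,0],[0,0,0,22,0,0,0],[0,0,0,27,0,0,0],[0,0,0,31,0,0,0],[0,0,0,33,0,0,0]]'
python3 look.py c loose_tile set_tile;  python3 - <<'E'
import cv2
s=cv2.imread("pics/c_side.png")[235:345,220:370]
cv2.imwrite("pics/c_c.png",cv2.resize(s,None,fx=5,fy=5,interpolation=2))
E
```

```text
time: 4.1
tcp_pos: [0.4656, 0.0905, 0.0218]
eef_rot: [2.892, 1.227, 0.001]
wrist_force: [-0.4, 0.4, -1.4]
grip_width: -0.001
grip_force: 0.0
time: 5.1
tcp_pos: [0.4884, 0.1144, 0.0213]
eef_rot: [-2.892, -1.228, 0.0]
wrist_force: [-0.3, -0.2, 0.6]
grip_width: 0.002
grip_force: 0.4
top loose_tile []
top set_tile []
side loose_tile []
side set_tile [([228.0, 246.0, 364.0, 337.0], 0.59), ([265.0, 253.0, 294.0, 277.0], 0.49)]
5.4 [0.48819469 0.11416271 0.02130763] [-2.89193865e+00 -1.22715544e+00 -7.63553464e-05] [-0.89709671 -0.39253196 -0.79430369]
```

View pics/c_c.png

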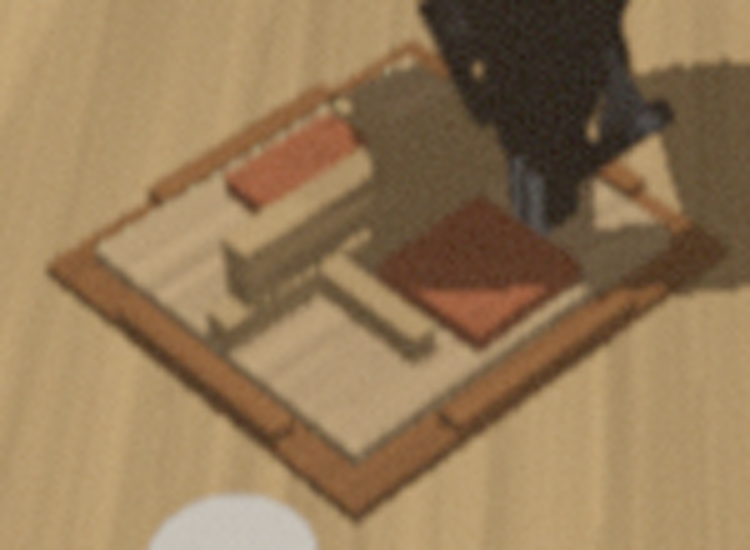

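The tile has been pushed along, staying flat and squarish. About 8 mm remains to the stop.

```bash
python3 -m handwheel '[[0,0,0,2,0,0,0],[0,0,0,4,0,0,0],[0,0,0,5,0,0,0],[0,0,0,6,0,0,0],[0,0,0,7,0,0,0],[0,0,0,8,0,0,0],[0,0,0,8.5,0,0,0],[0,0,0,9,0,0,0]]'
python3 -m handwheel '[[0,0,0,0.5,0,0,0],[0,0,0,1,0,0,0],[0,0,0,1.5,0,0,0],[0,0,0,2,0,0,0],[0,0,0,2.5,0,0,0],[0,0,0,3,0,0,0],[0,0,0,3,0,0,0],[0,0,0,3,0,0,0]]'
python3 look.py d set_tile;  python3 - <<'E'
import cv2
s=cv2.imread("pics/d_side.png")[235:345,220:370]
cv2.imwrite("pics/d_c.png",cv2.resize(s,None,fx=5,fy=5,interpolation=2))
E
```

```text
time: 6.4
tcp_pos: [0.4945, 0.1207, 0.0213]
eef_rot: [2.892, 1.227, 0.0]
wrist_force: [-0.9, -0.5, 0.2]
grip_width: 0.001
grip_force: 0.2
time: 7.4
tcp_pos: [0.4966, 0.1229, 0.0213]
eef_rot: [-2.892, -1.227, -0.0]
wrist_force: [-1.0, -0.2, -0.7]
grip_width: 0.0
grip_force: 0.6
top set_tile [([251.0, 178.0, 334.0, 285.0], 0.32)]
side set_tile [([267.0, 259.0, 291.0, 274.0], 0.7), ([240.0, 248.0, 351.0, 326.0], 0.37)]
7.6 [0.49660287 0.12287569 0.02128666] [-2.89183761e+00 -1.22745813e+00 -1.14331279e-04] [-0.46944788  0.06405155 -0.43492891]
```

View pics/d_c.png

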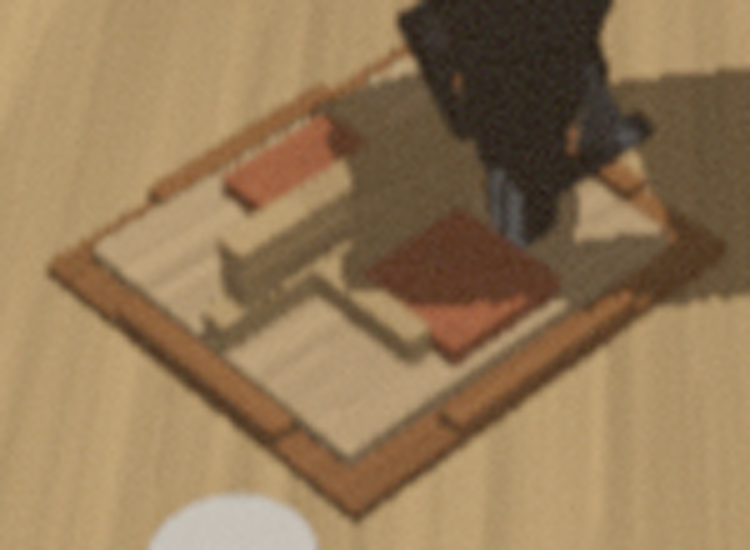

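The tile is now against the stop, and the carrier has begun to slide. Next I'll back off, go round to the +y side, and push toward the rib.

```bash
python3 -m handwheel '[[0,0,0,-7,0,0,0],[0,0,0,-14,0,0,0],[0,0,0,-16,-15,0,0],[0,0,0,-16,-35,0,0],[0,0,0,-16,-52,0,0],[0,0,0,-5,-60,0,0],[0,0,0,12,-60,0,0],[0,0,0,25,-60,0,0]]'
python3 -m handwheel '[[0,0,0,10,0,0,0],[0,0,0,14,0,0,0],[0,0,0,14,5,0,0],[0,0,0,14,9,0,0],[0,0,0,14,12,0,0],[0,0,0,14,14,0,0],[0,0,0,14,16,0,0],[0,0,0,14,17,0,0]]'
python3 look.py e set_tile loose_tile;  python3 - <<'E'
import cv2
s=cv2.imread("pics/e_side.png")[235:345,220:370]
t=cv2.imread("pics/e_top.png")[150:310,200:360]
cv2.imwrite("pics/e_c.png",np.hstack([cv2.resize(s,(500,367),interpolation=2),cv2.resize(t,(300,367))])) if 0 else cv2.imwrite("pics/e_c.png",cv2.resize(s,None,fx=5,fy=5,interpolation=2))
E
```

```text
time: 8.6
tcp_pos: [0.472, 0.1835, 0.0213]
eef_rot: [2.892, 1.228, 0.0]
wrist_force: [-0.0, -0.3, -0.2]
grip_width: -0.0
grip_force: 0.0
time: 9.6
tcp_pos: [0.4928, 0.1807, 0.0213]
eef_rot: [-2.892, -1.227, 0.0]
wrist_force: [-1.0, 0.1, 0.5]
grip_width: 0.001
grip_force: 0.4
top set_tile [([273.0, 198.0, 312.0, 234.0], 0.96)]
top loose_tile [([273.0, 234.0, 285.0, 250.0], 0.45)]
side set_tile [([265.0, 258.0, 293.0, 275.0], 0.76)]
side loose_tile [([292.0, 275.0, 316.0, 307.0], 0.7)]
9.9 [0.49272826 0.18080932 0.02131121] [-2.89183900e+00 -1.22751057e+00 -1.78189249e-05] [ 0.14605882 -0.12471703 -0.57166156]
```

View pics/e_c.png

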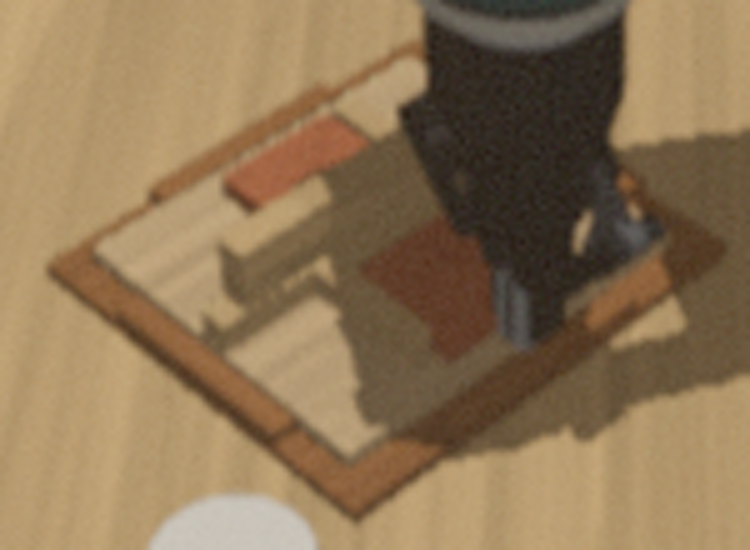

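The finger is at or near the tile's +y face. I'll keep pushing slowly toward the rib.

```bash
python3 -m handwheel '[[0,0,0,0,1,0,0],[0,0,0,0,2,0,0],[0,0,0,0,3,0,0],[0,0,0,0,4,0,0],[0,0,0,0,4.5,0,0],[0,0,0,0,5,0,0],[0,0,0,0,5.5,0,0],[0,0,0,0,6,0,0]]'
python3 -m handwheel '[[0,0,0,0,0.5,0,0],[0,0,0,0,1,0,0],[0,0,0,0,1.5,0,0],[0,0,0,0,2,0,0],[0,0,0,0,2.5,0,0],[0,0,0,0,3,0,0],[0,0,0,0,3,0,0],[0,0,0,0,3,0,0]]'
python3 look.py f set_tile loose_tile;  python3 - <<'E'
import cv2
s=cv2.imread("pics/f_side.png")[235:345,220:370]
cv2.imwrite("pics/f_c.png",cv2.resize(s,None,fx=5,fy=5,interpolation=2))
E
```

```text
time: 10.9
tcp_pos: [0.4971, 0.1766, 0.0213]
eef_rot: [2.892, 1.228, 0.0]
wrist_force: [-0.5, 0.6, 0.3]
grip_width: 0.004
grip_force: 0.2
time: 11.9
tcp_pos: [0.4992, 0.1745, 0.0213]
eef_rot: [2.892, 1.227, -0.0]
wrist_force: [-1.0, 2.1, -0.5]
grip_width: -0.004
grip_force: 0.9
top set_tile [([275.0, 197.0, 312.0, 231.0], 0.95), ([262.0, 178.0, 334.0, 275.0], 0.36)]
top loose_tile [([277.0, 234.0, 287.0, 245.0], 0.42)]
side set_tile [([266.0, 257.0, 289.0, 274.0], 0.54)]
side loose_tile [([293.0, 275.0, 314.0, 305.0], 0.58)]
12.2 [0.49921731 0.17453125 0.02131703] [ 2.89184921e+00  1.22748496e+00 -5.93199526e-06] [-1.250712    1.80941507 -0.18776878]
```

About 2.4 N of steady reaction means the rib is reached and the carrier is sliding. I'll push a little more, back off, and look with the gripper out of the way. It retreats along +y and then up.

```bash
python3 -m handwheel '[[0,0,0,0,0.5,0,0],[0,0,0,0,1,0,0],[0,0,0,0,1,0,0],[0,0,0,0,-4,0,0],[0,0,0,0,-12,0,0],[0,0,0,0,-12,-30,0],[0,0,0,0,-12,-70,0],[0,0,0,0,-12,-110,0]]'
python3 -m handwheel '[[0,0,0,-20,0,0,0],[0,0,0,-50,0,-15,0],[0,0,0,-100,0,-30,0],[0,0,0,-150,0,-30,0],[0,0,0,-165,40,-30,0],[0,0,0,-165,80,-30,0],[0,0,0,-165,100,-30,0],[0,0,0,-165,100,-30,0]]'
python3 look.py g carrier set_tile loose_tile;  python3 - <<'E'
import cv2,numpy as np
s=cv2.imread("pics/g_side.png")[245:335,230:365]
t=cv2.imread("pics/g_top.png")[160:300,210:350]
cv2.imwrite("pics/g_c.png",np.vstack([cv2.resize(s,(450,300),interpolation=2),cv2.resize(t,(450,300),interpolation=2)]) if 0 else np.hstack([cv2.resize(s,(400,267),interpolation=2),cv2.resize(t,(400,400),interpolation=2)[66:333]]))
E
```

```text
time: 13.2
tcp_pos: [0.4901, 0.1831, 0.1325]
eef_rot: [2.892, 1.228, -0.0]
wrist_force: [0.8, -0.4, 0.3]
grip_width: 0.001
grip_force: 0.0
time: 14.2
tcp_pos: [0.448, -0.0054, 0.1609]
eef_rot: [-2.892, -1.226, 0.002]
wrist_force: [0.7, 0.3, -0.6]
grip_width: -0.0
grip_force: 0.0
top carrier [([226.0, 172.0, 314.0, 284.0], 0.62), ([490.0, 233.0, 540.0, 284.0], 0.6)]
top set_tile [([273.0, 198.0, 304.0, 223.0], 0.61)]
top loose_tile [([249.0, 222.0, 283.0, 258.0], 0.82)]
side carrier [([237.0, 248.0, 353.0, 327.0], 0.56)]
side set_tile [([265.0, 254.0, 291.0, 275.0], 0.74)]
side loose_tile [([289.0, 272.0, 327.0, 307.0], 0.6)]
14.6 [ 0.44770843 -0.004818    0.16145053] [2.89131729e+00 1.22846883e+00 4.82757345e-04] [-0.21059156  0.64911052  0.19713494]
```

View pics/g_c.png

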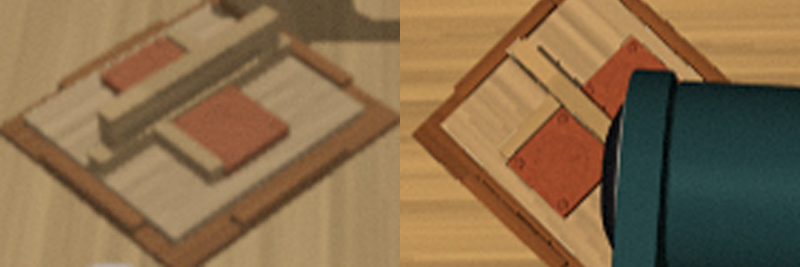

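The loose tile now sits against the stop at (165,130) and the rib. A last gentle nudge in x will make sure it is snug on the stop. I'll stay at carrier y≈42 mm so the finger knuckles clear the rail.

```bash
python3 -m handwheel '[[0,0,0,30,-15,0,0],[0,0,0,75,-38,0,0],[0,0,0,105,-51,0,0],[0,0,0,111,-51,30,0],[0,0,0,111,-51,75,0],[0,0,0,111,-51,115,0],[0,0,0,111,-51,135,0],[0,0,0,111,-51,140,0]]'
python3 -m handwheel '[[0,0,0,3,0,0,0],[0,0,0,6,0,0,0],[0,0,0,9,0,0,0],[0,0,0,11,0,0,0],[0,0,0,12,0,0,0],[0,0,0,13,0,0,0],[0,0,0,14,0,0,0],[0,0,0,14.5,0,0,0]]'
python3 -m handwheel '[[0,0,0,0.5,0,0,0],[0,0,0,1,0,0,0],[0,0,0,1.5,0,0,0],[0,0,0,2,0,0,0],[0,0,0,2.5,0,0,0],[0,0,0,2.5,0,0,0],[0,0,0,2.5,0,0,0],[0,0,0,2.5,0,0,0]]'
python3 - <<'E'
from plant import robot
import numpy as np
f=[]
for i in range(6):robot.get_image("side");f.append(robot.observe()["wrist_force"])
print(np.mean(f,0))
E
```

```text
time: 15.6
tcp_pos: [0.4876, 0.11, 0.0202]
eef_rot: [-2.891, -1.228, 0.003]
wrist_force: [0.7, -0.3, 0.6]
grip_width: 0.0
grip_force: 0.0
time: 16.6
tcp_pos: [0.4984, 0.1204, 0.0213]
eef_rot: [2.892, 1.227, -0.0]
wrist_force: [-0.2, -0.3, -1.2]
grip_width: -0.002
grip_force: 0.0
time: 17.6
tcp_pos: [0.4997, 0.1221, 0.0212]
eef_rot: [-2.892, -1.227, 0.002]
wrist_force: [-5.5, -3.5, 3.0]
grip_width: -0.001
grip_force: 3.4
[-6.75914903 -3.18931451  3.72741637]
```

Firm contact: 7.5 N, with the stop reached and the carrier against its cleat. I'll retreat, open the fingers and look.

```bash
python3 -m handwheel '[[0,0,0,-6,0,0,0],[0,0,0,-14,0,0,0],[0,0,0,-15,0,-30,0],[0,0,0,-15,0,-75,0],[0,0,0,-15,0,-120,0],[0,0,0,-40,20,-150,40],[0,0,0,-75,60,-160,85],[0,0,0,-110,100,-160,85]]'
python3 -m handwheel '[[0,0,0,-30,35,0,85],[0,0,0,-50,75,0,85],[0,0,0,-60,110,0,85],[0,0,0,-60,130,0,85],[0,0,0,-60,140,0,85],[0,0,0,-60,140,0,85],[0,0,0,-60,140,0,85],[0,0,0,-60,140,0,85]]'
python3 look.py h carrier rail_mid set_tile loose_tile;  python3 - <<'E'
import cv2,numpy as np
from geo import *
for n in("top","side"): print(tiles(pickle.load(open(f"h_{n}.pkl","rb")),(225,170,365,335)))
s=cv2.imread("pics/h_side.png")[245:335,230:350]
t=cv2.imread("pics/h_top.png")[165:295,215:345]
cv2.imwrite("pics/h_c.png",np.hstack([cv2.resize(s,(400,300),interpolation=2),cv2.resize(t,(400,400),interpolation=2)[50:350]]))
cv2.imwrite("pics/h_t.png",cv2.resize(t,(598,598),interpolation=2))
E
```

```text
time: 18.9
tcp_pos: [0.4956, -0.0279, 0.1827]
eef_rot: [2.89, 1.228, 0.004]
wrist_force: [0.8, 1.0, 0.5]
grip_width: 0.637
grip_force: 0.0
time: 19.9
tcp_pos: [0.5544, -0.1663, 0.1815]
eef_rot: [2.891, 1.228, 0.0]
wrist_force: [0.2, 0.0, 0.1]
grip_width: 0.994
grip_force: 0.0
top carrier [([226.0, 175.0, 334.0, 284.0], 0.91)]
top rail_mid [([223.0, 174.0, 332.0, 282.0], 0.6)]
top set_tile [([272.0, 198.0, 312.0, 232.0], 0.94)]
top loose_tile [([247.0, 222.0, 286.0, 258.0], 0.81)]
side carrier [([237.0, 248.0, 351.0, 327.0], 0.97)]
side rail_mid [([240.0, 246.0, 354.0, 326.0], 0.84)]
side set_tile [([265.0, 256.0, 291.0, 274.0], 0.55)]
side loose_tile [([289.0, 270.0, 324.0, 306.0], 0.97), ([340.0, 348.0, 383.0, 409.0], 0.74)]
20.4 [ 0.55466395 -0.1668223   0.18129964] [ 2.89190085e+00  1.22737972e+00 -4.06538097e-06] [-0.23712096  0.44701779  0.00793417]
[(532.6, 146.3, array([58.4, 58.5]), 44.9), (587.2, 92.8, array([57.2, 55. ]), 44.9)]
[]
```

View pics/h_t.png

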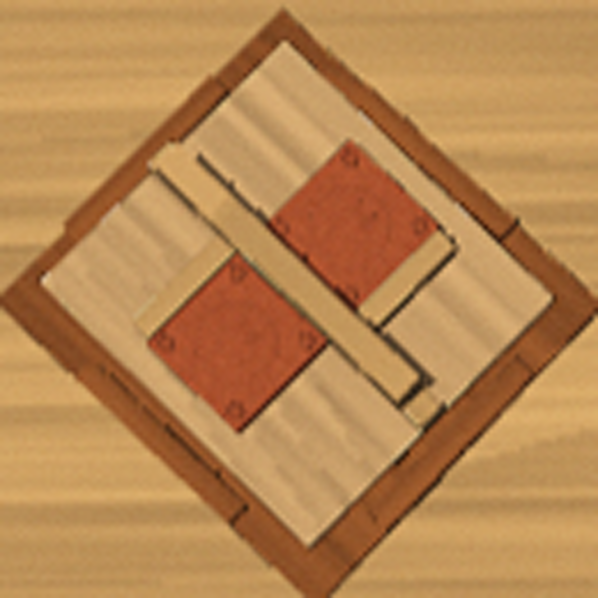

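Both tiles sit snug and square: each stop and rib edge touches its tile, and both fitted yaws are 44.9°. Now I'll work out the grip pose on the rail.

Run:
```python
from geo import *
from plant import robot
from scipy.spatial.transform import Rotation as R
p=pickle.load(open("h_top.pkl","rb"));f=lambda a,z:back(p,np.array(a)/4.6+[215,165],z)[:,:2]*1000
c=f([[42,282],[287,42],[552,297],[308,548]],.017);print(c.mean(0),np.degrees([np.arctan2(*(c[0]-c[3])[::-1]),np.arctan2(*(c[1]-c[2])[::-1])]))
r=f([[180,143],[150,165],[425,378],[402,402]],.064);print(r.mean(0),r)
s=robot.observe();M=R.from_rotvec(s["eef_rot"]).as_matrix()
print(M.T@(np.array([.5595,.1195,.150])-s["tcp_pos"])*1000)
```

```text
[557.38740194 118.96959043] [44.61485719 44.7476379 ]
[557.5884787  118.19559372] [[617.70020742 167.60161508]
 [607.6653497  181.18468701]
 [507.83797816  56.81243844]
 [497.15037953  67.18363433]]
[ 209.30435164 -195.43717619   31.29713508]
```

```bash
python3 -m handwheel '[[0,0,0,20,-18,0,60],[0,0,0,60,-56,0,60],[0,0,0,102,-96,0,60],[0,0,0,144,-136,0,60],[0,0,0.01,180,-170,10,60],[0,0,0.01,202,-190,20,60],[0,0,0.01,208,-196,40,60],[0,0,0.01,208,-196,60,60]]'
python3 -m handwheel '[[0,0,0,0,0,15,60],[0,0,0,0,0,35,60],[0,0,0,0,0,55,60],[0,0,0,0,0,70,60],[0,0,0,0,0,80,60],[0,0,0,0,0,84,60],[0,0,0,0,0,84,60],[0,0,0,0,0,84,60]]'
python3 - <<'E'
from plant import robot
import cv2
s=robot.observe();print(s["tcp_pos"],s["wrist_force"])
i=robot.get_image("side")["img"][225:335,220:370,::-1];cv2.imwrite("pics/i.png",cv2.resize(i,None,fx=5,fy=5,interpolation=2))
E
```

```text
time: 21.4
tcp_pos: [0.558, 0.1188, 0.1198]
eef_rot: [2.898, 1.214, -0.001]
wrist_force: [-0.1, 0.4, -0.5]
grip_width: 0.705
grip_force: 0.0
time: 22.4
tcp_pos: [0.5585, 0.1191, 0.0379]
eef_rot: [2.898, 1.213, 0.001]
wrist_force: [-0.6, -0.6, -0.2]
grip_width: 0.703
grip_force: 0.0
[0.55849088 0.11906399 0.03791563] [-0.61327745 -0.56625176 -0.15801269]
```

View pics/i.png

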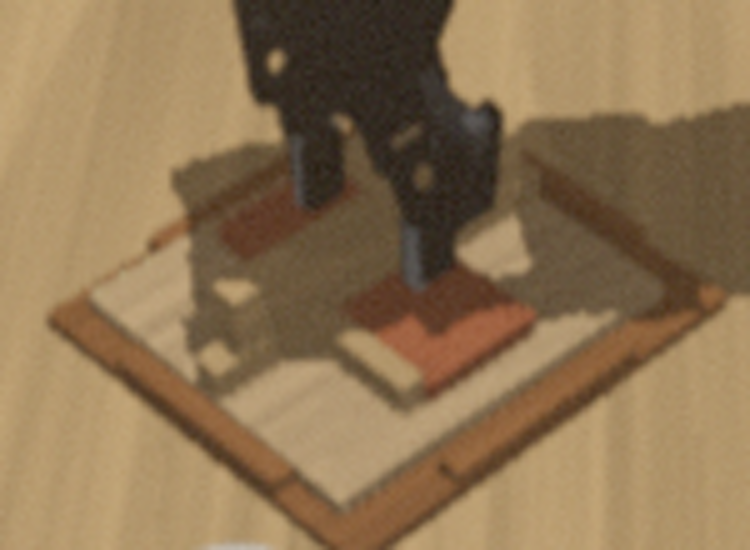

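The fingers straddle the rail with clear room over the tiles. I'll close slowly, then lift gently.

```bash
python3 -m handwheel '[[0,0,0,0,0,0,45],[0,0,0,0,0,0,35],[0,0,0,0,0,0,28],[0,0,0,0,0,0,22],[0,0,0,0,0,0,18],[0,0,0,0,0,0,14],[0,0,0,0,0,0,8],[0,0,0,0,0,0,5]]' 50
python3 -m handwheel '[[0,0,0,0,0,0,5],[0,0,0,0,0,0,5],[0,0,0,0,0,0,5],[0,0,0,0,0,0,5],[0,0,0,0,0,0,5],[0,0,0,0,0,0,5],[0,0,0,0,0,0,5],[0,0,0,0,0,0,5]]'
python3 - <<'E'
from plant import robot
s=robot.observe();print(s["torque"])
E
```

```text
time: 23.45
tcp_pos: [0.5578, 0.1192, 0.0374]
eef_rot: [-2.897, -1.213, 0.001]
wrist_force: [-5.8, 2.4, 4.2]
grip_width: 0.164
grip_force: 48.9
time: 24.45
tcp_pos: [0.5578, 0.1193, 0.0374]
eef_rot: [-2.897, -1.213, 0.001]
wrist_force: [-6.2, 2.1, 4.7]
grip_width: 0.166
grip_force: 48.9
[ 0.2536404   0.87913518 -0.0547044 ]
```

Gripped at 49 N. There is a small 6 N side load, so I'll ease 0.8 mm toward carrier +y and then lift slowly.

```bash
python3 -m handwheel '[[0,0,0,0,-0.4,0,5],[0,0,0,0,-0.8,0,5],[0,0,0,0,-0.8,-0.5,5],[0,0,0,0,-0.8,-1.5,5],[0,0,0,0,-0.8,-3,5],[0,0,0,0,-0.8,-5,5],[0,0,0,0,-0.8,-7,5],[0,0,0,0,-0.8,-9,5]]'
python3 -m handwheel '[[0,0,0,0,0,-2,5],[0,0,0,0,0,-5,5],[0,0,0,0,0,-9,5],[0,0,0,0,0,-13,5],[0,0,0,0,0,-17,5],[0,0,0,0,0,-20,5],[0,0,0,0,0,-22,5],[0,0,0,0,0,-23,5]]'
python3 look.py j carrier set_tile loose_tile
python3 - <<'E'
import cv2
cv2.imwrite("pics/j_c.png",cv2.resize(cv2.imread("pics/j_side.png")[205:335,220:370],None,fx=4.6,fy=4.6,interpolation=2))
from plant import robot
s=robot.observe();print(s["torque"],s["grip_force"])
E
```

```text
time: 25.45
tcp_pos: [0.5576, 0.1196, 0.0465]
eef_rot: [-2.898, -1.213, -0.0]
wrist_force: [-0.2, 0.4, -3.7]
grip_width: 0.164
grip_force: 48.7
time: 26.45
tcp_pos: [0.5576, 0.1195, 0.0694]
eef_rot: [2.898, 1.213, 0.0]
wrist_force: [-0.4, -0.5, -3.8]
grip_width: 0.166
grip_force: 48.7
top carrier [([238.0, 202.0, 333.0, 249.0], 0.64)]
top set_tile [([152.0, 195.0, 190.0, 229.0], 0.71), ([283.0, 211.0, 312.0, 227.0], 0.66)]
top loose_tile [([252.0, 232.0, 286.0, 247.0], 0.58)]
side carrier [([238.0, 238.0, 352.0, 313.0], 0.6)]
side set_tile [([263.0, 245.0, 286.0, 261.0], 0.73)]
side loose_tile [([287.0, 259.0, 324.0, 292.0], 0.77), ([249.0, 336.0, 290.0, 390.0], 0.75)]
26.85 [0.55758583 0.11954921 0.06924759] [-2.89794395e+00 -1.21303035e+00  1.49683947e-04] [ 0.59053936 -0.08389721 -3.03867878]
[-0.01175698  0.01317909 -0.01998966] 48.71631681919098
```

View pics/j_c.png

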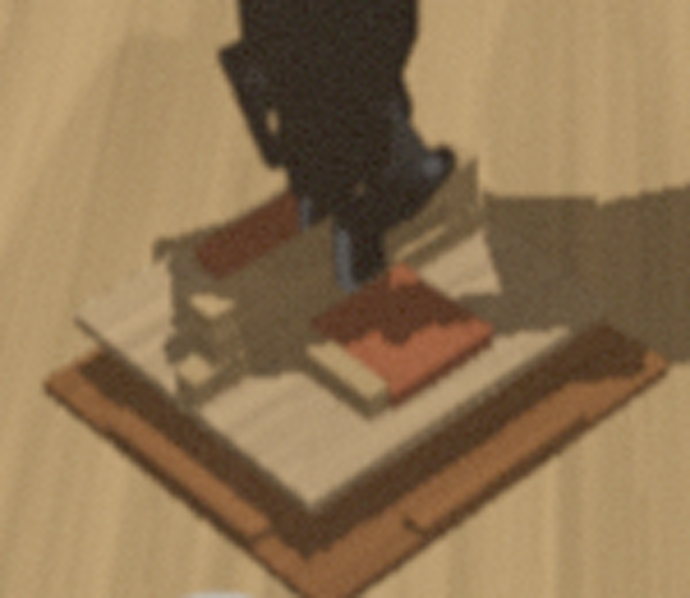

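The carrier is lifted 32 mm, level, with nearly zero moment and its full weight (about 3.6 N) carried. The tiles are in place. I'll raise it to 100 mm and hold.

```bash
python3 -m handwheel '[[0,0,0,0,0,-2,5],[0,0,0,0,0,-7,5],[0,0,0,0,0,-14,5],[0,0,0,0,0,-22,5],[0,0,0,0,0,-30,5],[0,0,0,0,0,-36,5],[0,0,0,0,0,-39,5],[0,0,0,0,0,-40,5]]'
python3 -m handwheel '[[0,0,0,0,0,-2,5],[0,0,0,0,0,-6,5],[0,0,0,0,0,-12,5],[0,0,0,0,0,-18,5],[0,0,0,0,0,-23,5],[0,0,0,0,0,-26,5],[0,0,0,0,0,-27.5,5],[0,0,0,0,0,-28,5]]'
for i in 1 2 3 4; do python3 -m handwheel '[[0,0,0,0,0,0,5],[0,0,0,0,0,0,5],[0,0,0,0,0,0,5],[0,0,0,0,0,0,5],[0,0,0,0,0,0,5],[0,0,0,0,0,0,5],[0,0,0,0,0,0,5],[0,0,0,0,0,0,5]]'; done | tail -6
python3 look.py k carrier set_tile loose_tile
python3 - <<'E'
import cv2
cv2.imwrite("pics/k_c.png",cv2.resize(cv2.imread("pics/k_side.png")[165:415,200:400],None,fx=2.4,fy=2.4,interpolation=2))
from plant import robot
s=robot.observe();print(s["torque"],s["grip_force"])
E
```

```text
time: 27.85
tcp_pos: [0.5576, 0.1195, 0.1094]
eef_rot: [-2.898, -1.213, -0.0]
wrist_force: [0.3, 0.2, -3.9]
grip_width: 0.164
grip_force: 48.7
time: 28.85
tcp_pos: [0.5576, 0.1195, 0.1372]
eef_rot: [-2.898, -1.213, 0.0]
wrist_force: [0.4, 0.4, -3.5]
grip_width: 0.167
grip_force: 48.8
time: 32.85
tcp_pos: [0.5576, 0.1195, 0.1373]
eef_rot: [-2.898, -1.213, -0.0]
wrist_force: [0.5, -0.8, -4.4]
grip_width: 0.167
grip_force: 48.7
top carrier [([229.0, 193.0, 335.0, 250.0], 0.8), ([247.0, 226.0, 283.0, 245.0], 0.34)]
top set_tile []
top loose_tile [([249.0, 225.0, 282.0, 247.0], 0.84), ([149.0, 196.0, 189.0, 231.0], 0.61)]
side carrier [([230.0, 212.0, 353.0, 290.0], 0.89)]
side set_tile [([262.0, 217.0, 282.0, 235.0], 0.61)]
side loose_tile [([287.0, 235.0, 327.0, 266.0], 0.96)]
33.25 [0.55761184 0.1195415  0.13729885] [-2.89796127e+00 -1.21291955e+00  1.29289177e-05] [-0.76903087 -0.13343614 -3.84034021]
[-0.0551344  -0.04006607  0.01745384] 48.73565375804901
```

View pics/k_c.png

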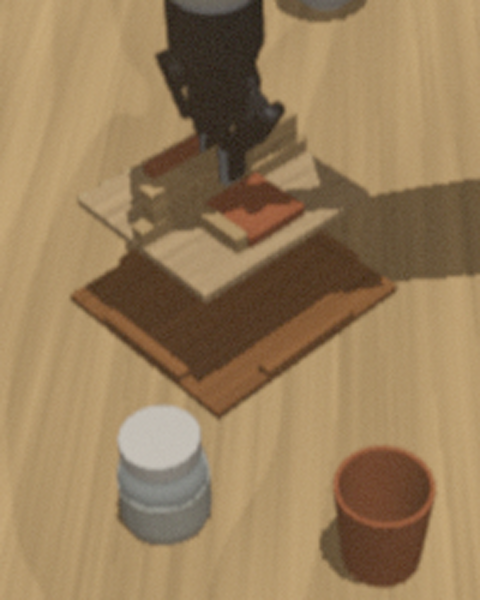

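The carrier has been held level and still for over 4 s, 100 mm above its base, with both tiles in place and the jar and beaker undisturbed.

```bash
python3 -c "
from plant import robot
print(robot.finish_job())"
```

```text
the job is handed in; nothing more can be done
None
```

I pushed the slipped tile against its stop and rib, lifted the carrier 100 mm by its rail and held it level for over 4 s. I then handed the job in with it still in the air, at about 33 s, with both tiles in place and the jar, beaker and bowl untouched.

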